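# Close a folding box and hold it square in the corner jig

## Task

First shut the small kraft box's hinged lid all the way, so that its tab drops behind the front rim; then set the box flat on the plywood squaring jig, its long hinged side against the long fence and its end against the short fence, pushed home into the corner. Finish while still holding the box with the gripper and pressing it firmly against both fences at once - do not let go - and leave the other things on the bench where they are.

Things in the scene. Friction and masses are not known exactly. Their poses are not given: they have to be found in the camera images.
- box: Loose rigid kraft folding box, 0.27 to 0.43 kg, 60 mm along its x, 110 along its y, 55 high with the lid shut; walls 4 mm thick, 51 high. Origin: centre of its underside, z up. The lid's hinge is the upper edge of the long +x side; the front rim is the long -x side. A black hose joiner is fixed inside, below the rim. Grip it across the 60 mm sides, e.g. 40 mm above its underside
- lid (a joint): Box lid hinge, rad: 0 = shut, positive = open, starts at 0.7 to 1.3. Axis along the box's y at box x = +30 mm, 51 mm above the underside. Lid 60 x 110 x 4 mm; its free edge swings up from the -x side. It stays where it is left; about 0.5 N at the free edge moves it. A tab under the free edge, 15 mm deep, drops inside the front rim as it shuts; nothing snaps
- lid_edge (a point): Middle of the lid's free edge, on its outer (upper) face, 60 mm from the hinge; with the lid shut at box x = -30 mm, 55 mm above the underside
- jig: Squaring jig fixed to the bench: plywood plate 150 mm along its x, 190 along its y, 12 thick, with two fences that stand 14 mm above the plate (top 26 mm above the bench). Origin: centre of its underside, z up. The box is home when its origin is at jig x = +30, y = -25, z = +12 mm, axes parallel to the jig's (hinge side toward +x)
- long_fence: Aluminium bar 12 mm wide and 150 mm long along jig y, on the jig's +x edge; its inner face is at jig x = +60 mm, from y = -66 to +84 mm. The box slides on fences and plate with a friction of 0.45 to 0.75. Origin: same frame as the jig's
- short_fence: Aluminium bar 12 mm wide and 110 mm long along jig x, on the jig's -y edge; its inner face is at jig y = -80 mm, from x = -61 to +49 mm. Origin: same frame as the jig's
- jig_corner (a point): Where the two fences' inner faces would meet, on the plate's upper face (an open relief gap is left there)
- nut_driver: Bystander: loose nut driver, 196 mm long, lying along x between the work places; origin at the centre of its underside
- marker_black: Bystander: loose black marker, 136 mm long, 15 mm thick, lying beyond the nut driver; origin at the centre of its underside
- box_cutter: Bystander: loose box cutter, 156 mm long, lying at the right; origin at the centre of its underside
- tape_roll: Bystander: loose roll of brown packing tape, 108 mm across, 48 mm high, at the left; origin at the centre of its underside
Things that resemble listed ones, but are neither listed nor needed, are in the scene too. There is more than one size of the box; the one meant has the size given above.

How it is judged (in metres and radians):
On the way, in this order (a step that is already met when the one before it is completed fails the run):
1. the lid is shut (value of joint lid below 0.06 rad), for 0.2 s.
2. the box, lid shut, is held in the corner and pressed against both fences (value of joint lid below 0.06 rad and contact force between each of long_fence, short_fence and box above 2 N and x of box in the frame of jig between 0.027 and 0.033 m and y of box in the frame of jig between -0.028 and -0.022 m and z of box in the frame of jig between 0.009 and 0.015 m and angle between the x axis of box and the x axis of jig, either way round below 0.035 rad and angle between box's own z axis and vertical below 0.035 rad and x of lid_edge in the frame of jig below 0.03 m and contact force between the fingers and box above 1 N), for 0.2 s.
At the end, for the whole second after the job is handed in: Lid within 0.06 rad of shut; box flat on the plate, hinge side toward the long fence, within 3 mm of home in x, y and height and 2 degrees of square and level; the box presses on each fence with more than 2 N; the gripper's fingers are still in contact with the box (over 1 N) (all of step 2); the arm keeps its last pose, push and grip.
It fails at once if nut driver moved more than 30 mm (distance of nut_driver from where it was at the start of the episode above 0.03 m).
It fails at once if marker black moved more than 30 mm (distance of marker_black from where it was at the start of the episode above 0.03 m).
It fails at once if box cutter moved more than 30 mm (distance of box_cutter from where it was at the start of the episode above 0.03 m).
It fails at once if tape roll moved more than 30 mm (distance of tape_roll from where it was at the start of the episode above 0.03 m).
It also fails if it takes over 61 s, if anything falls off the work surface, if the arm or the gripper's body presses on something with over 40 N, if the wrist force passes 120 N, or if a joint passes its speed limit or range.

## Robot

A 6-joint arm with a two-finger parallel gripper is mounted at the origin on a cart in front of the work surface, level with it; the furniture and walls round the work are solid. World frame = base frame: x ahead of the robot, y to its left, z up, the work surface at z = 0. Lengths are in m, angles in degrees, forces in N, time in s.
With the tool pointing down it reaches from about 0.425 to 0.95 m from the base axis. Payload 14.7 kg.
Tool frame: the origin (TCP) lies at the very end of the fingers, on their centre line; the grasp point (between the pads) lies 19 mm behind it; z points along the fingers, y is the line along which they close (so a half turn about z gives the same grasp; the last joint's range is limited). The gripper opens to 85 mm and grips with 20 to 120 N. Pads are 22 mm wide; open, the fingers measure 114 mm over their backs; the gripper's body (76 mm by 85 mm) begins 54 mm behind the grasp point. The pads swing forward as they close: fully open they stand 13 mm farther back than shut.
Start: joints at [-71.654, 27.513, 91.461, -0, 61.026, -2.67], TCP at [0.233, -0.607, 0.231] pointing down, gripper open.
Joint ranges: [-157.49, 157.49], [-46.99, 117.5], [13.45, 153.17], [-89.5, 269.5], [5.16, 153.95], [-167.48, 167.48]. Speed limits (degrees/s): [108.29, 108.29, 136.94, 172.46, 172.46, 172.46].

## Interface

Orientations are given as [roll, pitch, yaw] about the fixed x, y, z axes, in that order (R = Rz(yaw) Ry(pitch) Rx(roll)).
In Python, from station import ctrl gives the robot as it stands. Calls block until the motion is done:
- ctrl.movep(position, orientation): joint-space move of the TCP to a pose.
- ctrl.move_l(position, frame=None, max_speed=0.15): straight line of the TCP; frame=None keeps the orientation; max_speed is the mean speed in m/s.
- ctrl.movej(angles): joint-space move.
- ctrl.move_gripper(opening, grip_force=None): finger opening in m; grip_force is the grip in N (None keeps the last); returns when the fingers have stopped.
- ctrl.dwell(seconds).
- ctrl.inverse_kinematics(position, orientation): joint angles nearest the present ones, or None.
- ctrl.read_camera(name): name is "scene" or "top" or "wrist"; returns a dict with "img" (400x640x3 uint8, red, green, blue), "fx", "fy", "cx", "cy" (pixels), "R" (3x3) and "t" (3): a world point X has camera coordinates R X + t. Camera axes: x right, y down, z forward; pixel columns grow to the right and rows downward; lengths in m; the calibration is good to about 2 mm. A picture is of the moment at which its call begins. There is no depth.
A pose or a line that the arm cannot do raises ctrl.MotionError and nothing moves.
- ctrl.close_job(): hands the job in; it is judged then, once.
Readings, each from a call of its own:
- ctrl.read_clock(): time.
- ctrl.read_joints(): joint angles.
- ctrl.read_joint_velocities(): joint speeds.
- ctrl.read_tau(): joint torques, N m.
- ctrl.read_ee_pos(): TCP position.
- ctrl.read_ee_rot(): TCP orientation.
- ctrl.read_wrist_force(): force on the tool from outside, world axes, zero at the start.
- ctrl.read_moment(): the same for the moment, N m.
- ctrl.read_grip_width(): finger opening in m.
- ctrl.read_grasp_force(): force on a finger pad.
Only numpy, scipy, OpenCV 4.12 (cv2) and the standard library are available. Lean on these libraries where they do the work, as an engineer would, in place of code of your own. Each camera call takes 0.05 s, during which the arm holds its last target. There are 200 camera calls.

## Working session

There is one attempt and no reset: what is moved stays moved. The work goes in short steps, each a Python script; the robot and the scene stay as the last script left them, time stands still between calls to the robot, and variables do not carry over. Pictures are saved under pics/ and viewed, at most 10 in all, crops included, and the job is handed in when it is done.

```bash
ls; mkdir -p pics; python3 - <<'E'
from station import ctrl
import cv2
for n in ("top","scene"):
    c=ctrl.read_camera(n); cv2.imwrite(f"pics/{n}0.png",c["img"][:,:,::-1]); print(n,c["fx"],c["cx"],c["cy"],c["R"],c["t"])
E
```

```text
pics
top 417.20681354247085 312.7958589335314 201.36020182238894 [[-0.01691585 -0.99971898 -0.01660784]
 [-0.9923802   0.01881456 -0.1217684 ]
 [ 0.12204665  0.01442147 -0.99241959]] [0.06658045 0.53657919 1.49192338]
scene 401.31963977586565 319.4398285267796 195.1028929353034 [[ 0.57984885 -0.81453259 -0.01766265]
 [-0.61562434 -0.42384414 -0.66435143]
 [ 0.53364968  0.39609697 -0.74721162]] [-0.27305528  0.37841795  1.4299907 ]
```

View pics/top0.png

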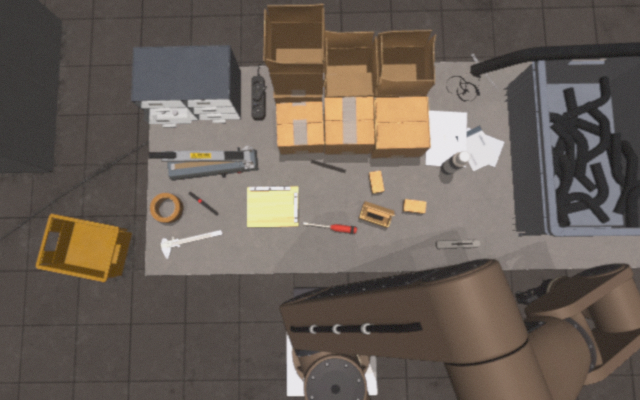

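View pics/scene0.png

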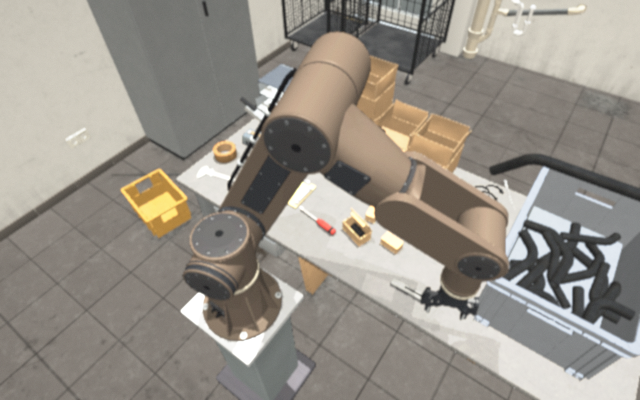

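The top view shows the open box with the black joiner at about (377,215), the jig (pale plate with grey fences) at about (273,207), and the nut driver at (330,228). I'll take the wrist camera in for a closer look.

```bash
cat > h.py <<'E'
import numpy as np, cv2
from station import ctrl
def ray(c,u,v,z):
    d=c["R"].T@np.array([(u-c["cx"])/c["fx"],(v-c["cy"])/c["fy"],1]); o=-c["R"].T@c["t"]
    return o+d*(z-o[2])/d[2]
def proj(c,X):
    p=(np.asarray(X)@c["R"].T)+c["t"]; return np.c_[c["fx"]*p[:,0]/p[:,2]+c["cx"],c["fy"]*p[:,1]/p[:,2]+c["cy"]]
def snap(n,f,crop=None,k=1):
    c=ctrl.read_camera(n); im=c["img"][:,:,::-1]
    np.savez("pics/"+f+".npz",**{a:c[a] for a in("fx","fy","cx","cy","R","t","img")})
    if crop: im=im[crop[1]:crop[3],crop[0]:crop[2]]
    cv2.imwrite(f"pics/{f}.png",cv2.resize(np.ascontiguousarray(im),None,fx=k,fy=k,interpolation=cv2.INTER_CUBIC)); return c
E
python3 - <<'E'
from h import *
c=snap("top","top1",(235,165,435,265),4)
for u,v,z in((377,215,.05),(273,207,.012),(330,228,.01),(458,244,.01)): print(ray(c,u,v,z))
w=ctrl.read_camera("wrist"); print(-w["R"].T@w["t"],w["R"],w["fx"],ctrl.read_ee_rot())
E
```

```text
[ 0.48191187 -0.17307416  0.05      ]
[0.5220474  0.20514083 0.012     ]
[ 0.44057735 -0.00436676  0.01      ]
[ 0.37394261 -0.46936434  0.01      ]
[ 0.29637515 -0.58171973  0.37398409] [[ 0.35988056 -0.93299687 -0.00168016]
 [-0.8987637  -0.34715818  0.26777792]
 [-0.25041924 -0.094858   -0.9634792 ]] 351.4411942400934 [-1.79958647e+02 -6.42502758e-05  2.10187893e+01]
```

View pics/top1.png

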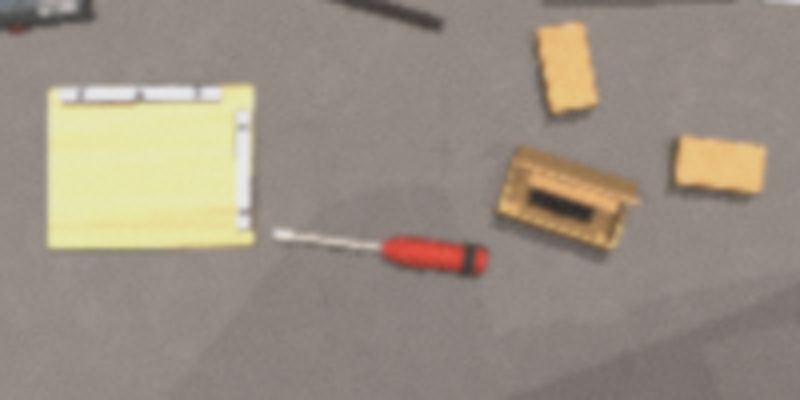

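The jig's long fence is toward world +x and its short fence toward -y, so its yaw is about 0. The box sits at about (0.48,-0.17) with its hinge on the +x side and a yaw of about -15°. Next I'll take close looks at the box and the jig.

```bash
python3 - <<'E'
from h import *
ctrl.movep([.48,-.15,.30],[180,0,76]); print(ctrl.read_joints())
snap("wrist","w1")
E
```

```text
[-2.08807376e+01  1.16374001e+01  1.05320342e+02 -1.16427610e-02
  6.30488050e+01 -6.80765823e+00]
```

View pics/w1.png

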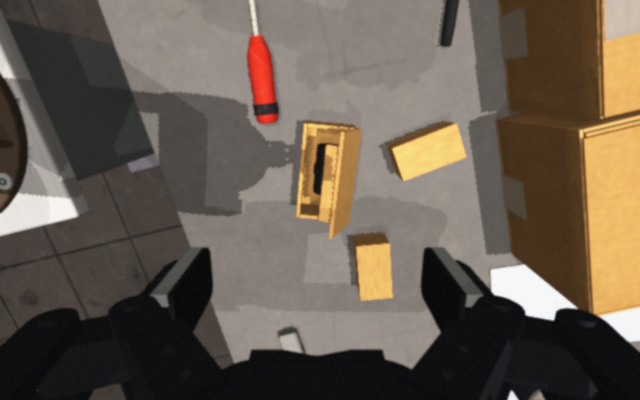

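The box is at about (325,175), with its front rim on the left and the lid leaning open to the right. I'll enlarge it, and also move to photograph the jig.

```bash
python3 - <<'E'
from h import *
im=cv2.imread("pics/w1.png")[105:255,265:415]
big=cv2.resize(im,None,fx=4,fy=4,interpolation=cv2.INTER_CUBIC)
ctrl.movep([.52,.2,.30],[180,0,90])
c=snap("wrist","w2")
j=cv2.resize(c["img"][:,:,::-1].copy(),None,fx=1.0,fy=1.0)
cv2.imwrite("pics/box1.png",big); print(ctrl.read_joints(),ctrl.read_clock())
E
```

```text
[ 1.78036682e+01  1.62867383e+01  9.89052721e+01 -1.58457057e-02
  6.48076003e+01  1.78993849e+01] 3.5167
```

View pics/box1.png

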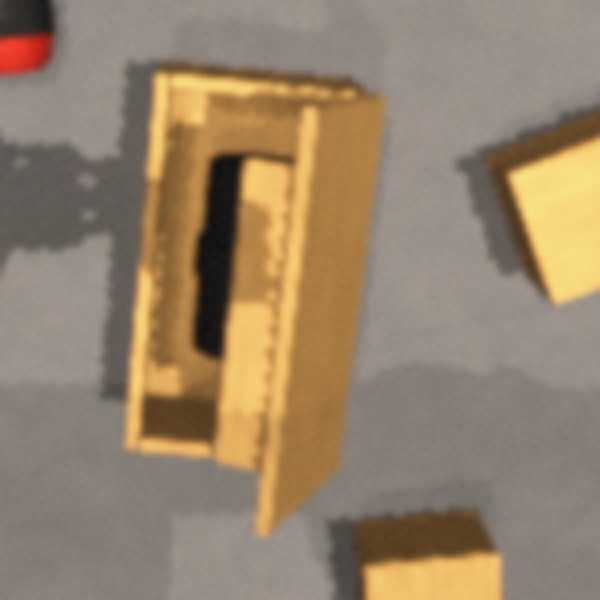

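View pics/w2.png

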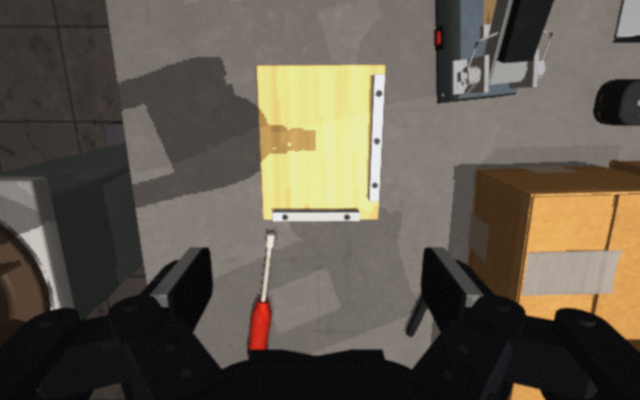

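Rim corners in crop pixels are (155,68) and (127,450), the hinge ends are near (384,97) and (340,468), and the lid's free outer edge runs (318,108)–(272,533). The jig plate corners are (257,66), (385,66), (379,219) and (264,220). I'll fit both poses.

```bash
python3 - <<'E'
from h import *
from scipy.optimize import least_squares
L=lambda f:dict(np.load(f"pics/{f}.npz"))
def T(x,y,a,P):
    c,s=np.cos(a),np.sin(a); P=np.array(P,float); return np.c_[x+c*P[:,0]-s*P[:,1],y+s*P[:,0]+c*P[:,1],P[:,2]]
def box(p):
    C,S=np.cos(p[3]),np.sin(p[3]); e=(.03-.06*C+.004*S,.051+.06*S+.004*C); i=(.03-.06*C,.051+.06*S); h=(.03+.004*S,.051+.004*C)
    return T(*p[:3],[(-.03,.055,.051),(-.03,-.055,.051),(h[0],.055,h[1]),(h[0],-.055,h[1]),(e[0],.055,e[1]),(e[0],-.055,e[1]),(i[0],.055,i[1]),(i[0],-.055,i[1])])
ob=np.array([(155,68),(127,450),(385,97),(340,468),(318,108),(272,533),(300,105),(258,533)])/4+[265,105]
c=L("w1"); r=least_squares(lambda p:(proj(c,box(p))-ob).ravel(),[.48,-.17,-.25,1.0]); print(r.x,np.degrees(r.x[2:])); print((proj(c,box(r.x))-ob).round(1).tolist())
c=L("w2"); oj=np.array([(257,66),(385,66),(379,219),(264,220)]); J=[(-.075,.095,.012),(.075,.095,.012),(.075,-.095,.012),(-.075,-.095,.012)]
r=least_squares(lambda p:(proj(c,T(*p,J))-oj).ravel(),[.52,.2,0]); print(r.x,np.degrees(r.x[2])); print((proj(c,T(*r.x,J))-oj).round(1).tolist())
print("home",T(*r.x,[(.03,-.025,.012)]))
E
```

```text
[ 0.48604264 -0.17159402 -0.33142647  1.1755817 ] [-18.98933823  67.35586994]
[[-0.1, 1.0], [-0.3, -0.2], [0.3, -1.0], [0.2, 0.2], [-0.1, -0.5], [-0.2, 0.9], [0.4, -0.3], [-0.3, 0.0]]
[0.52616056 0.20514973 0.00598429] 0.34287473156095777
[[-0.7, -0.1], [0.9, -0.9], [0.0, 0.9], [-0.2, 0.5]]
home [[0.55630963 0.18032971 0.012     ]]
```

```bash
cat >> h.py <<'E'
BX,BY,BA=.48604,-.17159,-.33143
def b2w(x,y,z): c,s=np.cos(BA),np.sin(BA); return [BX+c*x-s*y,BY+s*x+c*y,z]
E
python3 - <<'E'
from h import *
ctrl.move_gripper(0)
O=[180,0,90+np.degrees(BA)]
ctrl.movep(b2w(.048,0,.2),O)
ctrl.move_l(b2w(.048,0,.112),max_speed=.2)
f0=np.array(ctrl.read_wrist_force()); 
for th in np.arange(1.5,-.01,-.125):
    r=.052; x=.03-r*np.cos(th)+.004*np.sin(th)+.0145; z=.051+r*np.sin(th)+.004*np.cos(th)+.002
    ctrl.move_l(b2w(x,0,z),max_speed=.05)
    print(round(th,2),(np.array(ctrl.read_wrist_force())-f0).round(1))
while z>.0505:
    z-=.0005; ctrl.move_l(b2w(x,0,z),max_speed=.02); ctrl.dwell(.1)
    f=(np.array(ctrl.read_wrist_force())-f0).round(1); print(round(z,4),f)
    if f[2]>6: break
ctrl.dwell(.3)
print(ctrl.read_clock())
ctrl.move_l(b2w(x,0,.25),max_speed=.25)
ctrl.move_gripper(.085)
snap("wrist","w3",(200,60,460,260),3); print(ctrl.read_clock())
E
```

```text
1.5 [ 0.1 -1.3 -1.2]
1.38 [ 0.1 -0.9 -2. ]
1.25 [-0.2 -0.8 -0.5]
1.12 [ 0.9 -1.4 -1.6]
1.0 [-0.9 -0.6 -1.7]
0.88 [ 0.  -0.7 -2. ]
0.75 [ 0.1 -0.6 -0.5]
0.62 [-0.4 -0.2 -0.4]
0.5 [ 0.4 -1.1 -1.4]
0.38 [ 0.9 -1.4 -1. ]
0.25 [ 0.1 -0.9 -1.7]
0.12 [ 0.3  0.2 -0.3]
0.0 [-0.  -1.2 -1.3]
0.0565 [-1.3 -0.7 -1.5]
0.056 [-0.7 -2.2 -1.2]
0.0555 [-0.4  0.2 -1. ]
0.055 [-1.5 -0.4 -0.7]
0.0545 [-2.3  0.3  8.1]
12.1083
13.875
```

View pics/w3.png

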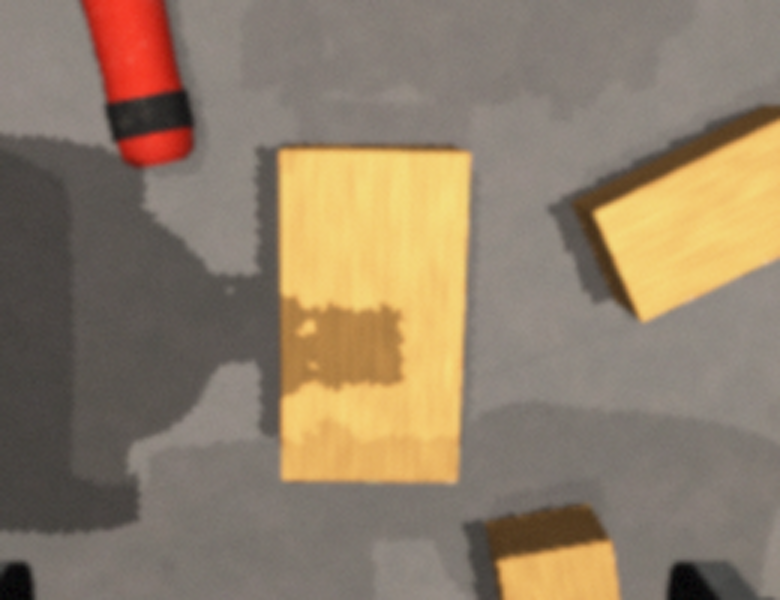

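The lid is shut and flat. I'll refit the box from its corners, grip, lift and carry it to above the jig.

```bash
python3 - <<'E'
from h import *
from scipy.optimize import least_squares
c=dict(np.load("pics/w3.npz")); o=np.array([(280,150),(471,151),(459,482),(282,482)])/3+[200,60]
B=np.array([(-.03,.055),(.03,.055),(.03,-.055),(-.03,-.055)])
def f(p):
    C,S=np.cos(p[2]),np.sin(p[2]); return (proj(c,np.c_[p[0]+C*B[:,0]-S*B[:,1],p[1]+S*B[:,0]+C*B[:,1],[.055]*4])-o).ravel()
r=least_squares(f,[BX,BY,BA]); print(r.x,np.degrees(r.x[2]),r.fun.round(1))
x,y,a=r.x
assert np.hypot(x-BX,y-BY)<.015 and abs(a-BA)<.08
O=[180,0,90+np.degrees(a)]
ctrl.movep([x,y,.10],O); 
ctrl.move_l([x,y,.022],max_speed=.1)
print("pre",ctrl.read_wrist_force())
ctrl.move_gripper(.05,40); ctrl.dwell(.2)
print(ctrl.read_grip_width(),ctrl.read_grasp_force(),ctrl.read_ee_pos(),ctrl.read_wrist_force())
ctrl.move_l([x,y,.15],max_speed=.12)
print(ctrl.read_grip_width(),ctrl.read_wrist_force())
ctrl.movep([.548,.192,.15],[180,0,90.34])
print(ctrl.read_ee_pos(),ctrl.read_ee_rot(),ctrl.read_clock())
snap("wrist","w4")
E
```

```text
[ 0.48594565 -0.17199839 -0.33756476] -19.341036070678992 [-0.2 -0.1  0.1  0.1 -0.1  0.2  0.2 -0.2]
pre [-0.81347555  1.06741367 -0.05466205]
0.05958450316281605 42.14150816202164 [ 0.48630129 -0.17215373  0.02266932] [-1.79967201  0.45249102  7.97447458]
0.05906324341202342 [-0.30083392 -0.1102307  -4.6889284 ]
[0.54803421 0.19097113 0.14985394] [-1.79979470e+02  1.99493954e-02  9.02812210e+01] 18.6167
```

View pics/w4.png

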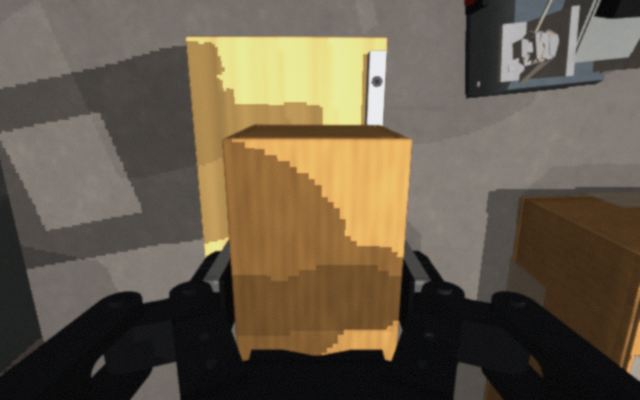

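The box is held squarely with the lid shut above the jig. Next I'll lower it to contact, then push into both fences under force control.

```bash
cat >> h.py <<'E'
def F(n=8):
    a=[]
    for _ in range(n): a.append(ctrl.read_wrist_force()); ctrl.dwell(.02)
    return np.mean(a,0)
E
python3 - <<'E'
from h import *
ctrl.move_l([.548,.192,.05],max_speed=.12); ctrl.dwell(.3)
f0=F(); p=np.array([.548,.192,.038]); print("f0",f0.round(1))
ctrl.move_l(p,max_speed=.04); 
def step(ax,d,lim,nmax):
    for i in range(nmax):
        p[ax]+=d; ctrl.move_l(p,max_speed=.02); f=F()-f0
        if abs(f[ax])>lim: break
    print("xyz"[ax],p.round(4),np.array(ctrl.read_ee_pos()).round(4),f.round(1),ctrl.read_grip_width(),round(ctrl.read_clock(),1))
step(2,-.0005,4,16)
step(1,-.001,8,20)
step(0,.001,8,18)
E
```

```text
f0 [ 0.1 -0.1 -3.5]
z [0.548  0.192  0.0345] [0.5481 0.192  0.0347] [-1.9 -0.8  7.2] 0.05937638368949797 23.2
y [0.548  0.18   0.0345] [0.5485 0.1806 0.0347] [-0.4 10.2  7.7] 0.05956188413042668 27.8
x [0.55   0.18   0.0345] [0.5487 0.1805 0.0347] [-10.9  12.5  18.8] 0.0592952815444364 28.6
```

The x stop is 7 mm short of home. That looks like friction, since y is already pressed (about 10 N) along with about 8 N down. I'll ease y and z, slide x home, then re-press y.

```bash
python3 - <<'E'
from h import *
f0=np.array([.1,-.1,-3.5]); p=np.array([.549,.183,.0352])
def show(t): print(t,p.round(4),np.array(ctrl.read_ee_pos()).round(4),(F()-f0).round(1),round(ctrl.read_clock(),1))
p[0]=.548; ctrl.move_l(p,max_speed=.03); show("eased")
for i in range(14):
    p[0]+=.001; ctrl.move_l(p,max_speed=.03); f=F()-f0
    if i%2: print(p.round(4),f.round(1))
    if f[0]<-9: break
show("x")
E
```

```text
eased [0.548  0.183  0.0352] [0.5477 0.1828 0.0349] [-0.2 -0.2 -0.1] 29.0
[0.55   0.183  0.0352] [0.1 0.4 0. ]
[0.552  0.183  0.0352] [ 0.1  0.3 -0.2]
[0.554  0.183  0.0352] [ 0.   0.1 -0.5]
[0.556  0.183  0.0352] [-5.1  1.2  1.9]
x [0.557  0.183  0.0352] [0.5552 0.1828 0.0349] [-9.2  2.1  4. ] 32.6
```

```bash
python3 - <<'E'
from h import *
f0=np.array([.1,-.1,-3.5]); p=np.array([.5552,.183,.0350])
def show(t): print(t,p.round(4),np.array(ctrl.read_ee_pos()).round(4),(F()-f0).round(1),round(ctrl.read_clock(),1))
ctrl.move_l(p,max_speed=.03); show("eased")
for i in range(8):
    p[1]-=.0005; ctrl.move_l(p,max_speed=.03); f=F()-f0
    if f[1]>9: break
show("y")
for i in range(6):
    p[0]+=.0005; ctrl.move_l(p,max_speed=.03); f=F()-f0
    if f[0]<-14: break
show("x"); print(ctrl.read_ee_rot(),ctrl.read_grip_width(),ctrl.read_moment())
snap("wrist","w5")
snap("top","t5",(235,165,435,265),4)
E
```

```text
eased [0.5552 0.183  0.035 ] [0.5551 0.183  0.035 ] [-2.7  0.9  0.3] 33.0
y [0.5552 0.1795 0.035 ] [0.5552 0.1804 0.0351] [-6.4 12.1  1.1] 35.8
x [0.5572 0.1795 0.035 ] [0.5553 0.1804 0.035 ] [-16.5  15.5   8.9] 37.4
[-1.79832700e+02 -3.63428146e-02  9.02895329e+01] 0.0597671215664917 [ 2.55584624  2.76737066 -0.66504465]
```

View pics/w5.png

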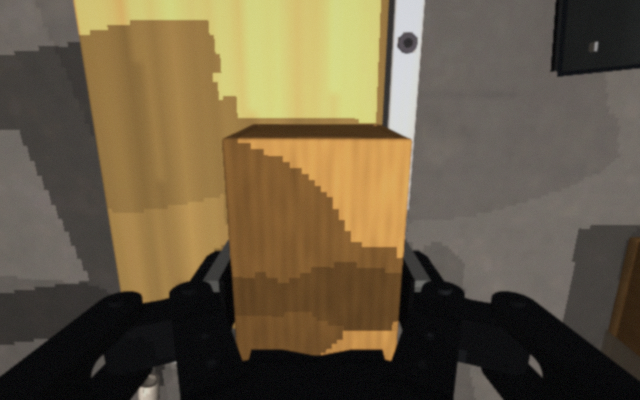

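Both stops agree with the predicted home: actual (0.5553,0.1804) against (0.5563,0.1803). The box sits along the fence with the lid shut. I'll re-seat once so friction doesn't mask either fence's load, then hand in.

```bash
python3 - <<'E'
from h import *
f0=np.array([.1,-.1,-3.5]); p=np.array([.5567,.1802,.0350])
def show(t): print(t,p.round(4),np.array(ctrl.read_ee_pos()).round(4),(F()-f0).round(1),round(ctrl.read_clock(),1))
ctrl.move_l(p,max_speed=.03); show("eased")
p[0]=.5573; ctrl.move_l(p,max_speed=.03); show("x")
for i in range(8):
    p[1]-=.0003; ctrl.move_l(p,max_speed=.03); f=F()-f0
    if f[1]>22: break
show("y"); ctrl.dwell(.8); show("hold"); print(ctrl.read_ee_rot(),ctrl.read_grip_width(),ctrl.read_grasp_force())
E
```

```text
eased [0.5567 0.1802 0.035 ] [0.5553 0.1806 0.0349] [-11.9   8.4   4.7] 37.9
x [0.5573 0.1802 0.035 ] [0.5553 0.1805 0.0349] [-15.5   9.8   7.2] 38.3
y [0.5573 0.1787 0.035 ] [0.5553 0.1803 0.035 ] [-17.4  23.9   8.3] 40.4
hold [0.5573 0.1787 0.035 ] [0.5553 0.1803 0.035 ] [-17.2  24.3   8.5] 41.3
[-1.79829389e+02 -7.43716595e-02  9.02833658e+01] 0.059124522879149675 45.52331820130348
```

```bash
python3 -c "
from station import ctrl
print(ctrl.close_job())"
```

```text
the job is handed in; nothing more can be done
None
```

I shut the lid, set the box in the jig's corner and handed the job in at about 41 s, still gripped and pressing about 17 N toward the long fence and 24 N toward the short one. Those are wrist-force readings, so the actual fence loads are somewhat lower because of friction; the hand-in call returned no verdict.

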